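Sweep ring cores through the tray gate into the parts drawer

ROBOT

A 6-joint arm with a two-finger parallel gripper is mounted at the origin on the work surface. World frame = base frame: x ahead of the robot, y to its left, z up, the work surface at z = 0. Lengths are in m, angles in rad, forces in N, time in s.
With the tool pointing down it reaches from about 0.3 to 0.825 m from the base axis. Payload 5.4 kg.
Tool frame: the origin (TCP) lies on the mounting face of the last link; the fingertips stand 190 mm ahead of it and the grasp point (between the pads) lies 171 mm ahead of it; z points along the fingers, y is the line along which they close (so a half turn about z gives the same grasp; the last joint's range is limited). The gripper opens to 92 mm and grips with 3 to 60 N. Pads are 20 mm wide; open, the fingers measure 128 mm over their backs; the gripper's body (75 mm by 189 mm) begins 69 mm behind the grasp point.
Start: joints at [-1.323, 0.158, 1.597, -0, 1.386, -0.21], TCP at [0.254, -0.516, 0.405] pointing down, gripper open.
Joint ranges: [-2.91, 2.91], [-0.94, 2.29], [0.18, 2.7], [-1.29, 4.43], [0.17, 2.64], [-3, 3]. Speed limits (rad/s): [2.57, 2.57, 3.14, 3.14, 3.14, 3.14].

INTERFACE

Orientations are given as a rotation vector (axis times angle).
In Python, from cell import robot, eoat, optics, sensors gives the robot as it stands. Calls block until the motion is done:
- robot.goto(position, orientation): joint-space move of the TCP to a pose.
- robot.move_straight(position, rate=0.15, attitude=None, stop_force=None): straight line of the TCP; attitude=None keeps the orientation; rate is the mean speed in m/s. With stop_force (N) it stops when the force on the tool has changed by that much, and returns True; else False.
- robot.goto_joints(angles): joint-space move.
- eoat.let_go() and eoat.close(): open the fingers fully, or close them until they stop; the grip force is fixed at half the most.
- robot.pause(seconds).
- robot.solve_ik(position, orientation): joint angles nearest the present ones, or None.
- optics.grab_frame(name): name is "side" or "top" or "wrist"; returns the picture (420x560x3 uint8, blue, green, red); there is no depth.
- optics.camera_model(name): a dict with "fx", "fy", "cx", "cy" (pixels), "view" (4x4, takes a point from world to camera coordinates). Camera axes: x right, y up, looking along -z (the intrinsics and any distortion apply to the point x, -y, -z); pixel columns grow to the right and rows downward; lengths in m; the calibration is good to about 2 mm. A picture is of the moment at which its call begins: read the wrist's pose just before it. camera_model takes no time and is no camera call; for the wrist camera it gives the pose at the moment of the call.
A pose or a line that the arm cannot do raises robot.PlanningError and nothing moves.
- robot.finish_job(): hands the job in; it is judged then, once.
Readings, each from a call of its own:
- sensors.get_time_s(): time.
- sensors.get_joint_pos(): joint angles.
- sensors.get_joint_velocities(): joint speeds.
- sensors.get_joint_torque(): joint torques, N m.
- sensors.get_ee_pos(): TCP position.
- sensors.get_orientation(): TCP orientation.
- sensors.get_force(): force on the tool from outside, world axes, zero at the start.
- sensors.get_wrist_torque(): the same for the moment, N m.
- sensors.get_finger_gap(): finger opening in m.
- sensors.get_finger_force(): force on a finger pad.
Only numpy, scipy, OpenCV 4.12 (cv2) and the standard library are available. Lean on these libraries where they do the work, as an engineer would, in place of code of your own. Each camera call takes 0.05 s, during which the arm holds its last target. There are 200 camera calls.

TASK

Put the three green ring cores away: with the fingertips, sweep them over the grey sorting tray and out through the gate in its front rim, one after the other, so that each has dropped into the clear drawer before the next one follows. Only slide them, gently: do not pinch them or lift them. Leave the blue capacitor and the transformer on the tray, and the multimeter and screwdriver beside it, where they are.

Things in the scene. Friction and masses are not known exactly. Their poses are not given: they have to be found in the camera images.
- tray: grey sheet-steel sorting tray, fixed to the bench. Origin: on the bench under its middle; z up, x points to the front rim with the gate, y along that rim. Flat deck 55 mm above the origin, inside x from -110 to +110 mm, y from -165 to +165 mm; all round a rim 4 mm thick stands 18 mm above the deck
- gate (a point): middle of the gate, the only gap in the rim, at deck height, 112 mm ahead of the tray's origin along its x; axes as the tray. 36 mm wide, open at the top, between two rounded steel edges 8 mm thick
- lip (a point): middle of the line where the flat deck ends before the gate: 12 mm behind the gate, at deck height; axes as the tray. From here a steel lip 40 mm wide slopes down at 45 degrees through the gate and ends 22 mm farther on, over the drawer. A core whose centre is pushed some 5 mm past this line tips and slides down by itself
- drawer (a point): middle of the inner floor of the clear open drawer under the gate: 148 mm ahead of the tray's origin along its x, 4 mm above the bench; axes as the tray. The drawer is 80 mm (x) by 150 mm (y), walls 3 mm, rim 40 mm above the bench; the tray holds it fast
- core_a: one of three identical ring cores (toroids), bright green, loose, lying flat on the tray's deck: 27 mm outside diameter, 14 mm hole, 12 mm thick, about 20 g. Origin: centre of its underside; z is the ring's axis. Slides under a light push
- core_b: one of three identical ring cores (toroids), bright green, loose, lying flat on the tray's deck: 27 mm outside diameter, 14 mm hole, 12 mm thick, about 20 g. Origin: centre of its underside; z is the ring's axis. Slides under a light push
- core_c: one of three identical ring cores (toroids), bright green, loose, lying flat on the tray's deck: 27 mm outside diameter, 14 mm hole, 12 mm thick, about 20 g. Origin: centre of its underside; z is the ring's axis. Slides under a light push
- capacitor: blue round capacitor with a white stripe, loose, standing upright on the tray among the cores: 26 mm diameter, 41 mm high, 35 g. Origin: centre of its underside, z up its axis. Bystander
- transformer: small mains transformer, dark steel core and yellow bobbin, 46 x 40 x 28 mm high, 220 g, standing loose in the tray's rear left corner (-x, +y). Origin: centre of its underside. Bystander
- multimeter: yellow hand multimeter, 170 x 84 x 36 mm (x, y, z), lying loose on the bench to the left (+y) of the tray. Origin: centre of its underside. Bystander
- screwdriver: screwdriver with a red handle, 190 mm long along its x axis, lying loose on the bench to the right (-y) of the tray. Origin: under its middle. Bystander

How it is judged:
On the way, in this order (a step that is already met when the one before it is completed fails the run):
1. one core lies in the drawer while the other two are still on the tray's deck ((((x of core_a in the frame of drawer between -0.04 and 0.04 m and y of core_a in the frame of drawer between -0.075 and 0.075 m and z of core_a in the frame of drawer between -0.01 and 0.034 m) and (x of core_b in the frame of tray between -0.114 and 0.1 m and y of core_b in the frame of tray between -0.169 and 0.169 m and z of core_b in the frame of tray between 0.051 and 0.071 m) and (x of core_c in the frame of tray between -0.114 and 0.1 m and y of core_c in the frame of tray between -0.169 and 0.169 m and z of core_c in the frame of tray between 0.051 and 0.071 m)) or ((x of core_b in the frame of drawer between -0.04 and 0.04 m and y of core_b in the frame of drawer between -0.075 and 0.075 m and z of core_b in the frame of drawer between -0.01 and 0.034 m) and (x of core_a in the frame of tray between -0.114 and 0.1 m and y of core_a in the frame of tray between -0.169 and 0.169 m and z of core_a in the frame of tray between 0.051 and 0.071 m) and (x of core_c in the frame of tray between -0.114 and 0.1 m and y of core_c in the frame of tray between -0.169 and 0.169 m and z of core_c in the frame of tray between 0.051 and 0.071 m)) or ((x of core_c in the frame of drawer between -0.04 and 0.04 m and y of core_c in the frame of drawer between -0.075 and 0.075 m and z of core_c in the frame of drawer between -0.01 and 0.034 m) and (x of core_a in the frame of tray between -0.114 and 0.1 m and y of core_a in the frame of tray between -0.169 and 0.169 m and z of core_a in the frame of tray between 0.051 and 0.071 m) and (x of core_b in the frame of tray between -0.114 and 0.1 m and y of core_b in the frame of tray between -0.169 and 0.169 m and z of core_b in the frame of tray between 0.051 and 0.071 m)))), for 0.2 s.
2. two cores lie in the drawer while the third is still on the tray's deck ((((x of core_a in the frame of tray between -0.114 and 0.1 m and y of core_a in the frame of tray between -0.169 and 0.169 m and z of core_a in the frame of tray between 0.051 and 0.071 m) and (x of core_b in the frame of drawer between -0.04 and 0.04 m and y of core_b in the frame of drawer between -0.075 and 0.075 m and z of core_b in the frame of drawer between -0.01 and 0.034 m) and (x of core_c in the frame of drawer between -0.04 and 0.04 m and y of core_c in the frame of drawer between -0.075 and 0.075 m and z of core_c in the frame of drawer between -0.01 and 0.034 m)) or ((x of core_b in the frame of tray between -0.114 and 0.1 m and y of core_b in the frame of tray between -0.169 and 0.169 m and z of core_b in the frame of tray between 0.051 and 0.071 m) and (x of core_a in the frame of drawer between -0.04 and 0.04 m and y of core_a in the frame of drawer between -0.075 and 0.075 m and z of core_a in the frame of drawer between -0.01 and 0.034 m) and (x of core_c in the frame of drawer between -0.04 and 0.04 m and y of core_c in the frame of drawer between -0.075 and 0.075 m and z of core_c in the frame of drawer between -0.01 and 0.034 m)) or ((x of core_c in the frame of tray between -0.114 and 0.1 m and y of core_c in the frame of tray between -0.169 and 0.169 m and z of core_c in the frame of tray between 0.051 and 0.071 m) and (x of core_a in the frame of drawer between -0.04 and 0.04 m and y of core_a in the frame of drawer between -0.075 and 0.075 m and z of core_a in the frame of drawer between -0.01 and 0.034 m) and (x of core_b in the frame of drawer between -0.04 and 0.04 m and y of core_b in the frame of drawer between -0.075 and 0.075 m and z of core_b in the frame of drawer between -0.01 and 0.034 m)))), for 0.2 s.
At the end, for the whole second after the job is handed in: all three cores lie at rest inside the drawer, below its rim; the capacitor (upright) and transformer are within 12 mm, the multimeter and screwdriver within 20 mm of where they began (x of core_a in the frame of drawer between -0.04 and 0.04 m and y of core_a in the frame of drawer between -0.075 and 0.075 m and z of core_a in the frame of drawer between -0.01 and 0.034 m and x of core_b in the frame of drawer between -0.04 and 0.04 m and y of core_b in the frame of drawer between -0.075 and 0.075 m and z of core_b in the frame of drawer between -0.01 and 0.034 m and x of core_c in the frame of drawer between -0.04 and 0.04 m and y of core_c in the frame of drawer between -0.075 and 0.075 m and z of core_c in the frame of drawer between -0.01 and 0.034 m and linear speed of each of core_a, core_b, core_c below 0.02 m/s and distance of each of capacitor, transformer from where it was at the start of the episode below 0.012 m and distance of each of multimeter, screwdriver from where it was at the start of the episode below 0.02 m and angle between capacitor's own z axis and vertical below 0.2 rad); the robot touches nothing.
It fails at once if a core was lifted more than 16 mm off the deck (height (world z) of any of core_a, core_b, core_c above 0.071 m).
It fails at once if a core was pinched or pressed with more than 12 N (contact force between the fingers and core_a above 12 N or contact force between the fingers and core_b above 12 N or contact force between the fingers and core_c above 12 N).
It fails at once if the capacitor was shifted by more than 12 mm or tipped (distance of capacitor from where it was at the start of the episode above 0.012 m or angle between capacitor's own z axis and vertical above 0.3 rad).
It fails at once if the transformer was shifted by more than 12 mm (distance of transformer from where it was at the start of the episode above 0.012 m).
It fails at once if the multimeter or the screwdriver was shifted by more than 20 mm (distance of any of multimeter, screwdriver from where it was at the start of the episode above 0.02 m).
It also fails if it takes over 61 s, if anything falls off the work surface, if the arm or the gripper's body presses on something with over 40 N, if the wrist force passes 120 N, or if a joint passes its speed limit or range.

## Working session

There is one attempt and no reset: what is moved stays moved. The work goes in short steps, each a Python script; the robot and the scene stay as the last script left them, time stands still between calls to the robot, and variables do not carry over. Pictures are saved under pics/ and viewed, at most 10 in all, crops included, and the job is handed in when it is done.

```bash
mkdir -p pics; ls; python3 - <<'E'
from cell import robot, eoat, optics, sensors
import cv2
print(sensors.get_time_s())
for n in ("top","side"):
    cv2.imwrite(f"pics/{n}0.png",optics.grab_frame(n)); print(n,optics.camera_model(n))
print(sensors.get_orientation(),sensors.get_finger_gap())
E
```

```text
pics
0.0
top {'fx': 396.28386903518003, 'fy': 396.28386903518003, 'cx': 276.62686307959984, 'cy': 214.41979624376185, 'view': array([[-0.01296227, -0.99990403,  0.00488956,  0.00826939],
       [ 0.9977597 , -0.01261319,  0.06569996, -0.58844769],
       [-0.06563198,  0.00573023,  0.99782744, -1.01064566],
       [ 0.        ,  0.        ,  0.        ,  1.        ]])}
side {'fx': 390.1008970141774, 'fy': 390.1008970141774, 'cx': 281.27730587358184, 'cy': 207.69147128549, 'view': array([[-0.97146205, -0.23690399, -0.01174691,  0.54638734],
       [ 0.17750754, -0.75896134,  0.62647327, -0.13300702],
       [-0.15732947,  0.60650984,  0.77935438, -0.88240073],
       [ 0.        ,  0.        ,  0.        ,  1.        ]])}
[-3.05802356e+00 -7.12486861e-01  6.55059244e-05] 0.09200436836943754
```

View pics/top0.png

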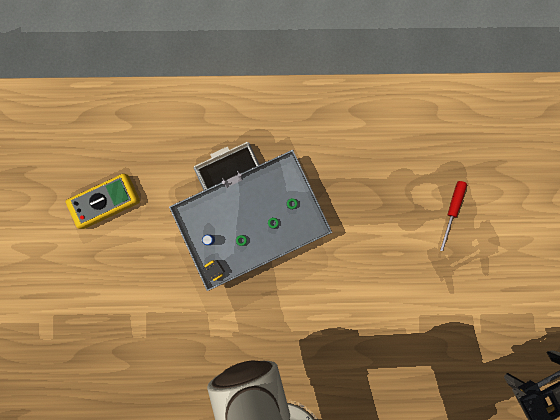

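View pics/side0.png

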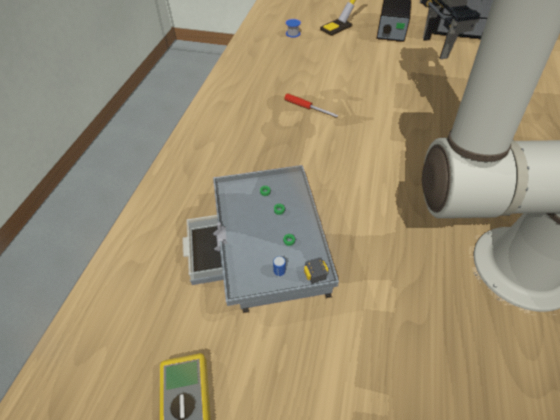

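The top view shows the tray rim corners near px (172,207), (293,153), (331,231), (208,289). The cores are near (243,240), (274,223) and (293,203), the capacitor near (208,240) and the gate near (230,182). The side view agrees. Next I'll take the tray pose from this view, then refine it with the wrist camera.

```bash
cat > h.py <<'E'
from cell import robot, eoat, optics, sensors
import numpy as np, cv2
from scipy.spatial.transform import Rotation as R
from scipy.optimize import least_squares
def ray(m,uv,z):
    V=np.array(m["view"]);Rm=V[:3,:3];t=V[:3,3]
    d=np.array([(uv[0]-m["cx"])/m["fx"],-(uv[1]-m["cy"])/m["fy"],-1.])
    c=-Rm.T@t; d=Rm.T@d
    return c+d*(z-c[2])/d[2]
def fit_tray(P,Q):   # P tray xy, Q world xy -> x,y,yaw
    f=lambda p:((P@np.array([[np.cos(p[2]),np.sin(p[2])],[-np.sin(p[2]),np.cos(p[2])]])+p[:2])-Q).ravel()
    s=least_squares(f,[.5,.1,.4]);return s.x,f(s.x).reshape(-1,2)
def w2t(T,p): c,s=np.cos(T[2]),np.sin(T[2]);d=np.asarray(p)[:2]-T[:2];return np.array([c*d[0]+s*d[1],-s*d[0]+c*d[1]])
def t2w(T,p): c,s=np.cos(T[2]),np.sin(T[2]);return T[:2]+np.array([c*p[0]-s*p[1],s*p[0]+c*p[1]])
def green(img):
    h=cv2.cvtColor(img,cv2.COLOR_BGR2HSV)
    m=cv2.inRange(h,(45,110,40),(80,255,255))
    n,_,st,ce=cv2.connectedComponentsWithStats(cv2.morphologyEx(m,cv2.MORPH_CLOSE,np.ones((5,5))))
    return [(ce[i],st[i]) for i in range(1,n) if st[i,4]>30]
def rot(yaw): # tool down, tool x at yaw 
    return (R.from_euler('z',yaw)*R.from_euler('x',np.pi)).as_rotvec()
E
python3 - <<'E'
from h import *
m=optics.camera_model("top")
C=[(172,207),(293,153),(331,231),(208,289)]
Q=np.array([ray(m,c,.073)[:2] for c in C])
P=np.array([(.114,.169),(.114,-.169),(-.114,-.169),(-.114,.169)])
T,e=fit_tray(P,Q);print(T,np.degrees(T[2]),e*1000)
for c,s in green(cv2.imread("pics/top0.png")): print(c,s,w2t(T,ray(m,c,.064))*1000)
print("cap",w2t(T,ray(m,(208,239),.096))*1000)
# look with wrist: camera offset
w=optics.camera_model("wrist");V=np.array(w["view"]);cw=-V[:3,:3].T@V[:3,3]
Rt=R.from_rotvec(sensors.get_orientation()).as_matrix()
print("cam in tool",Rt.T@(cw-sensors.get_ee_pos()),"\n",V[:3,:3]@Rt,w["fx"],w["cx"],w["cy"])
for k in (0,1):
    for z in (.42,.48):
        print(k,z,robot.solve_ik([*T[:2],z],rot(T[2]+k*np.pi)))
E
```

```text
[0.57301212 0.06374055 0.42020766] 24.076125382402683 [[ 1.60345858  6.03734449]
 [ 8.36939729 -2.35415436]
 [-4.56948207 -4.98336454]
 [-5.4033738   1.30017441]]
[116.59815951 192.1993865 ] [106 180  22  25 326] [203.37032299 276.09370262]
[291.68539326 203.30337079] [287 198  11  11  89] [  -4.68113436 -108.1151567 ]
[272.64367816 222.51724138] [268 218  11  10  87] [-28.27328352 -44.97782645]
[240.94565217 240.08695652] [236 235  11  11  92] [-34.87150469  44.45644431]
cap [ -0.59689154 112.46712151]
cam in tool [ 0.07589473 -0.00072413  0.02042228] 
 [[-4.98522705e-04  9.99999840e-01  2.68364161e-04]
 [ 9.62427455e-01  4.06920767e-04  2.71538630e-01]
 [ 2.71538477e-01  3.93649209e-04 -9.62427504e-01]] 326.60451806067124 281.5213408232564 206.47376877485252
0 0.42 [-0.09870914  0.1521016   1.57366183  0.          1.41582923  1.05187953]
0 0.48 [-0.09870914  0.12273091  1.48880183  0.          1.53005991  1.05187953]
1 0.42 [-0.09870914  0.1521016   1.57366183  0.          1.41582923 -2.08971313]
1 0.48 [-0.09870914  0.12273091  1.48880183  0.          1.53005991 -2.08971313]
```

```bash
python3 - <<'E'
from h import *
T=np.array([.573,.0637,.4202])
eoat.close()
robot.goto([*t2w(T,(-.03,-.02)),.42],rot(T[2]))
w=optics.camera_model("wrist");f=optics.grab_frame("wrist")
np.save("w1.npy",w,allow_pickle=True)
cv2.imwrite("pics/w1.png",f)
print(sensors.get_time_s(),sensors.get_finger_gap())
for c,s in green(f): print(c,s,w2t(T,ray(w,c,.061))*1000)
E
```

```text
3.7333 0.0003104385713848861
[366.35087719 166.00501253] [354 154  26  25 399] [  -6.35088698 -108.33693736]
[305.3575419  188.41620112] [294 176  24  25 358] [-30.10724476 -45.30090903]
[220.80533333 194.26133333] [209 182  25  25 375] [-36.3324117   44.69638136]
```

View pics/w1.png

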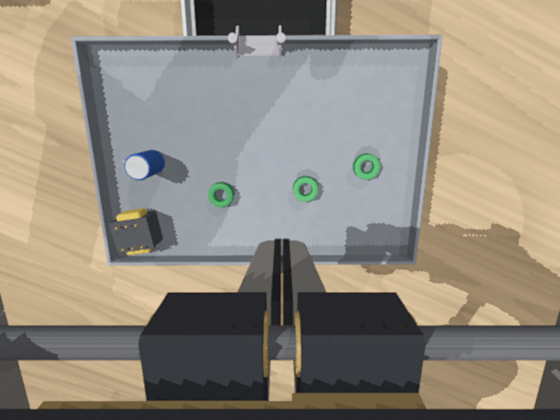

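The wrist view shows the outer rim corners at (75,39), (441,37), (415,263) and (109,263), with the gate posts at (234,38) and (281,37). The cores are at (366,166), (305,188) and (221,194), and the capacitor base is near (158,165).

```bash
python3 - <<'E'
from h import *
w=np.load("w1.npy",allow_pickle=True).item()
C=[(75,39),(441,37),(415,263),(109,263)]
Q=np.array([ray(w,c,.073)[:2] for c in C])
P=np.array([(.114,.169),(.114,-.169),(-.114,-.169),(-.114,.169)])
T,e=fit_tray(P,Q);print(T,np.degrees(T[2]),e*1000)
for c in [(366.4,166),(305.4,188.4),(220.8,194.3)]: print(w2t(T,ray(w,c,.061))*1000)
print("cap top",w2t(T,ray(w,(139,166),.096))*1000)
for z in (.055,.073,.08): print("gate",z,w2t(T,ray(w,(234,38),z))*1000,w2t(T,ray(w,(281,37),z))*1000)
print("lip",w2t(T,ray(w,(236,55),.055))*1000,w2t(T,ray(w,(285,55),.055))*1000)
E
```

```text
[0.57315158 0.06520899 0.42043192] 24.088974703585798 [[ 1.49500576  4.15688246]
 [ 3.05036324 -1.80847862]
 [-1.21496373 -2.77381914]
 [-3.33040527  0.4254153 ]]
[  -7.1251526  -109.70193068]
[-30.85453791 -46.65434652]
[-37.11868585  43.39699894]
cap top [ -1.35172294 111.5885809 ]
gate 0.055 [115.16114171  23.85929675] [115.94292109 -21.11108803]
gate 0.073 [111.48768343  21.49006044] [112.2286182  -21.13081512]
gate 0.08 [110.05911632  20.56869077] [110.78416707 -21.13848676]
lip [100.21437752  22.53990796] [100.12431352 -24.95114671]
```

The fit is consistent: lip at x=100 and gate y within ±1 mm. Starting with the first core.

```bash
cat >> h.py <<'E'
T=np.array([.57315,.06521,.42043])
ZP,ZL=.249,.285
def push(core,target,gap=8,rate=.06,back=True):
    core,target=np.array(core)/1000,np.array(target)/1000
    u=target-core;u/=np.linalg.norm(u);a=T[2]+np.arctan2(u[1],u[0])
    a=min((a,a-np.pi,a+np.pi),key=lambda a:99 if (q:=robot.solve_ik([*t2w(T,core),.3],rot(a))) is None else abs(q[5]-sensors.get_joint_pos()[5])+ (abs(q[5])>2.8)*5)
    s=core-u*(.0235+gap/1000);e=target-u*.0235
    p=sensors.get_ee_pos()
    if p[2]<ZL-.002: robot.move_straight([p[0],p[1],ZL],rate=.15)
    robot.goto([*t2w(T,s),ZL],rot(a))
    robot.move_straight([*t2w(T,s),ZP],rate=.12)
    hit=robot.move_straight([*t2w(T,e),ZP],rate=rate,stop_force=9)
    if back: robot.move_straight([*t2w(T,e-u*.008),ZP],rate=.1)
    print("hit",hit,"t",sensors.get_time_s(),"F",np.round(sensors.get_force(),1))
def look(name=None):
    w=optics.camera_model("wrist");f=optics.grab_frame("wrist")
    if name: cv2.imwrite(name,f)
    for c,s in green(f): print(np.round(c),s,np.round(w2t(T,ray(w,c,.061))*1000,1))
def looktop():
    w=optics.camera_model("top")
    for c,s in green(optics.grab_frame("top")):
        if 150<c[0]<350: print("top",c,np.round(w2t(T,ray(w,c,.061))*1000,1))
E
python3 - <<'E'
from h import *
push((-37,43.4),(55,0)); look("pics/w2.png")
E
```

```text
hit False t 7.0917 F [-0.3 -0.2  1.1]
[279. 203.] [ 254  177   51   51 1555] [54.4  2.3]
[516. 217.] [ 485  192   62   51 2216] [  -7.  -109.5]
[420. 295.] [ 393  272   52   49 1517] [-30.1 -47.7]
```

View pics/w2.png

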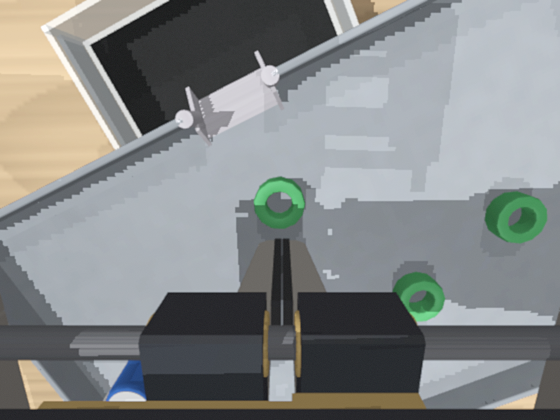

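The core sits squarely ahead of the closed fingertips at px (279,203), the gate posts are at (185,119) and (270,75), and the lip corners are near (210,140) and (281,105). Checking the gate against this view, then pushing it through.

```bash
python3 - <<'E'
from h import *
w=optics.camera_model("wrist")
for c,z in [((210,140),.055),((281,105),.055),((185,119),.08),((270,75),.08)]: print(w2t(T,ray(w,c,z))*1000)
push((54.4,2.0),(108,0.5)); look("pics/w3.png"); looktop()
E
```

```text
[99.31991867 20.87578953]
[ 99.27039555 -20.12993163]
[111.36963913  20.79640223]
[111.65756074 -20.86063142]
hit False t 9.9 F [-0.1 -0.2 -0.3]
[270.  82.] [ 248   60   45   46 1250] [166.9   5.1]
[465. 377.] [ 440  361   50   36 1431] [  -9.2 -109.9]
top [291.59550562 203.35955056] [  -5.3 -109.4]
top [272.64367816 222.51724138] [-28.9 -46.3]
```

View pics/w3.png

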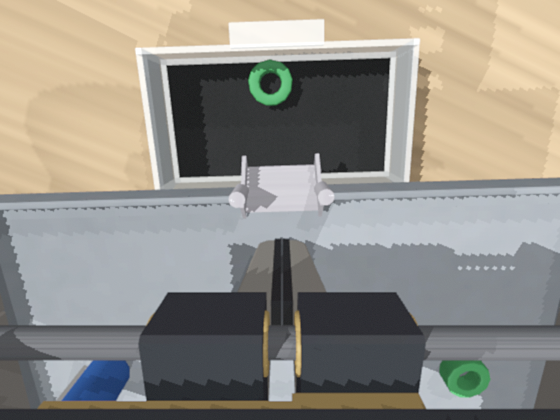

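The first core lies in the drawer at px (270,82). Next is core two.

```bash
python3 - <<'E'
from h import *
push((-29.5,-46.8),(55,0)); look()
E
```

```text
hit False t 13.725 F [-1.3  0.1 -0.2]
[368.  16.] [ 345    0   49   35 1126] [150.1   8.5]
[268. 203.] [ 243  177   51   52 1551] [50.2  6.4]
```

```bash
python3 - <<'E'
from h import *
push((50.5,6.2),(108,0.5)); look("pics/w4.png"); looktop()
E
```

```text
hit False t 16.775 F [ 0.6 -0.4  0.4]
[269.  97.] [ 241   62   56   68 2404] [160.4   2.3]
[480. 371.] [454 361  51  25 962] [ -13.4 -110.8]
top [291.56818182 203.30681818] [  -5.1 -109.4]
```

View pics/w4.png

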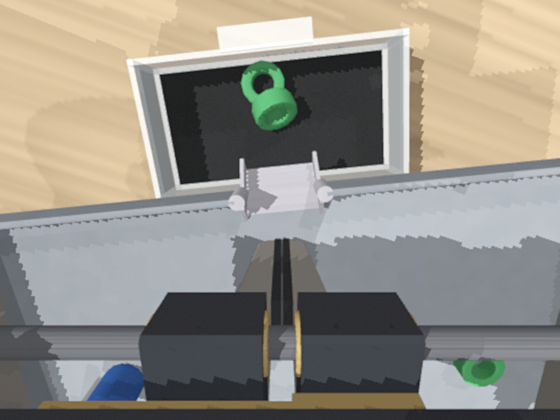

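Two cores are in the drawer at px (263,80) and (273,109), one leaning on the other. Now the third.

```bash
python3 - <<'E'
from h import *
push((-6.5,-109.5),(55,-2)); look()
E
```

```text
hit False t 21.6 F [ 0.1 -0.4 -0.3]
[429.  90.] [ 398   56   63   68 2794] [144.2  11.1]
[287. 202.] [ 262  177   50   51 1552] [56.5 -3.3]
```

```bash
python3 - <<'E'
from h import *
push((56.3,-3.3),(108,-0.5))
p=sensors.get_ee_pos(); robot.move_straight([p[0],p[1],.36]); robot.pause(.5)
look("pics/w5.png"); looktop()
E
```

```text
hit False t 24.8583 F [ 0.9  0.2 -0.1]
[284. 112.] [ 264   79   43   69 1368] [153.5   0.7]
```

View pics/w5.png

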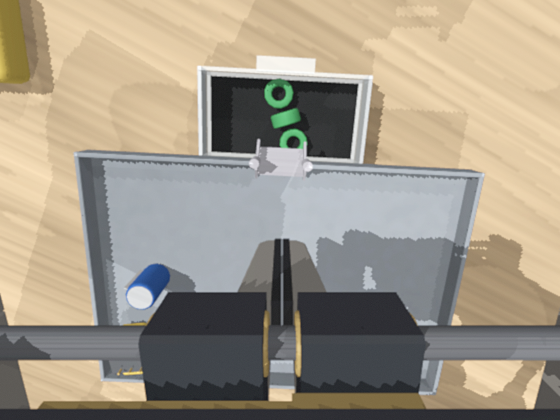

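All three cores are in the drawer, at px (278,93), (285,119) and (293,140). The third is close to the lip's end, so I'm checking whether it rests on the lip or on the floor.

```bash
python3 - <<'E'
from h import *
robot.goto([*t2w(T,(.085,0)),.33],rot(T[2]))
f=optics.grab_frame("wrist"); w=optics.camera_model("wrist")
np.save("w6.npy",w,allow_pickle=True)
s=optics.grab_frame("side")
a=cv2.resize(f[60:270,140:420],None,fx=2.8,fy=2.8,interpolation=cv2.INTER_CUBIC)[:, :784]
cv2.imwrite("pics/w6.png",a)
cv2.imwrite("pics/s6.png",cv2.resize(s[195:300,165:245],None,fx=5,fy=5,interpolation=cv2.INTER_CUBIC))
print(sensors.get_time_s())
E
```

```text
26.7083
```

View pics/w6.png

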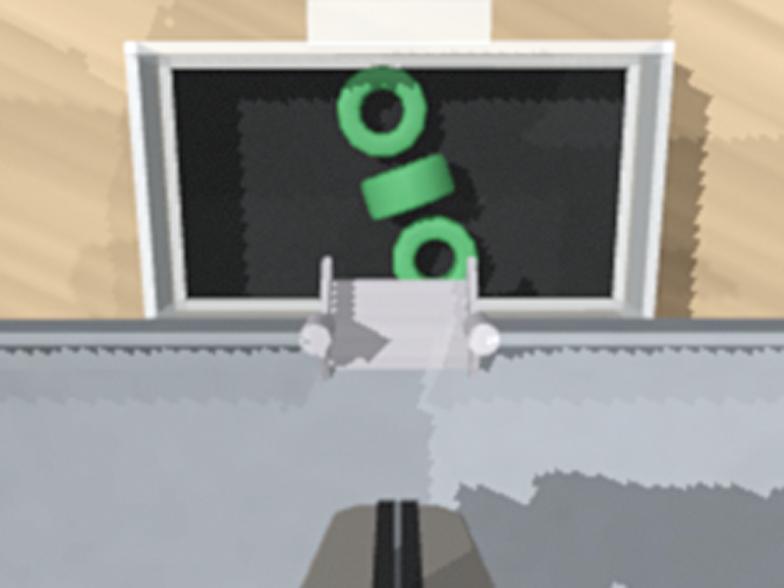

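View pics/s6.png

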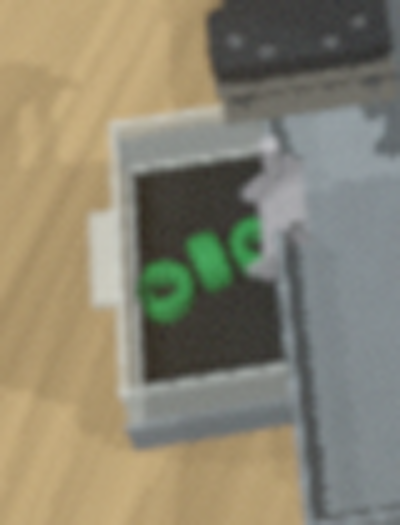

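The third core lies flat on the drawer floor, partly under the lip, at crop px (434,258). The middle one stands on edge between the other two, and all are below the rim. The robot is clear, so I'm handing in.

```bash
python3 - <<'E'
from h import *
print(robot.finish_job(),sensors.get_time_s())
E
```

```text
the job is handed in; nothing more can be done
the job is handed in; nothing more can be done
```

I swept all three green cores out through the gate one at a time; the last pictures show them all in the drawer, one standing on edge, and I handed the job in at about 27 s without getting a verdict back; I didn't re-measure the bystanders, but no move went near them.

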